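# Rack the drained plates and hold the cleaning tank's lid open

### The job

Two flat plates have been left to drain on the shut lid of the cleaning tank: clear them off first, standing each one on edge in its own slot of the wooden rack, about midway along the slot and right down on its floor, and let go of them. Then take the tank's lid by the middle of its handle bar, lift it to 60 degrees open and hold it there with the gripper: the job finishes while you are still holding the lid at that angle, for it falls shut when let go. Leave the other things on the bench where they are.

Things in the scene. Friction and masses are not known exactly. Their poses are not given: they have to be found in the camera images.
- tank: steel cleaning tank, 160 (x) x 200 (y) x 85 mm high, fixed on the bench. Origin: centre of its underside; z up; its -x side is the front with control panel and handle bar, +x the hinge side. The shut lid is a 6 mm sheet whose top face is 91 mm above the origin; it reaches from the hinge to 86 mm in front (-x) of the origin.
- lid_hinge (a point): middle of the lid's hinge axis, at (82, 0, 88) mm in the tank's frame; the axis runs along the tank's y.
- lid_angle (a joint): angle of the tank's lid in rad: 0 shut, grows as its front edge rises (60 degrees = 1.05), stop at 1.8. The hinge is free and the lid (about 0.36 kg with its bar) falls shut if let go below about 90 degrees.
- lid: the lid itself, with its handle bar and draining rails: a steel sheet 168 x 206 x 6 mm. Origin: middle of the hinge axis; -x points from the hinge to the bar in the sheet's middle plane, y along the hinge, z out of the lid's top face.
- bar (a point): middle of the lid's handle: a black round bar 12 mm thick, 100 mm long, parallel to the hinge, in the lid's plane, 218 mm from the hinge axis; at (-136, 0, 88) mm in the tank's frame while shut. An 8 mm steel arm at each end carries it 50 mm in front of the lid's edge: 44 mm clear gap for a finger, at least 55 mm clear below. x, y, z as the lid's.
- rack: wooden three-slot rack, 110 (x) x 154 (y) x 40 mm high, fixed on the bench. Origin: centre of its underside; z up. The three slots run the whole length along its x, are open above and at the ends, 14 mm wide, centred at y = -55, 0 and +55 mm; slot floor 10 mm and rack top 40 mm above the origin.
- plate_0: flat aluminium plate, 70 (x) x 8 (y, thickness) x 80 mm (z, height), about 0.12 kg; it starts standing on edge on the shut lid, on the right (-y) half, in a groove 12 mm wide between two 14 mm high black rails, 50 mm from the lid's middle. Origin: middle of its lower edge; z up when standing. The two plates are alike.
- plate_1: flat aluminium plate, 70 (x) x 8 (y, thickness) x 80 mm (z, height), about 0.12 kg; it starts standing on edge on the shut lid, on the left (+y) half, in a groove 12 mm wide between two 14 mm high black rails, 50 mm from the lid's middle. Origin: middle of its lower edge; z up when standing. The two plates are alike.
- nose: bystander to be left alone: black moulded nose cover 98x21x22 mm, lying in front of the tank. Origin: centre of its underside.
- jig: bystander to be left alone: grey jig block 66x52x18 mm. Origin: centre of its underside.
- spare_comb: bystander to be left alone: black guide comb 42x44x12 mm. Origin: centre of its underside.
- trimmer: bystander to be left alone: dark blue trimmer 182x47x34 mm, lying to the right of the tank. Origin: centre of its underside.
- cell: bystander to be left alone: standing battery cell, 14 mm across, 50 mm tall. Origin: centre of its underside.
- cutter: bystander to be left alone: small toothed steel blade 30x42x6 mm. Origin: centre of its underside.

How it is judged:
By the outcome, as a careful person would: the job done as asked, in the order asked, and still so for the second after the job is handed in, while the arm keeps its last pose, push and grip.
It also fails if it takes over 72 s, if anything falls off the work surface, if the arm or the gripper's body presses on something with over 40 N, if the wrist force passes 120 N, or if a joint passes its speed limit or range.

### The arm

A 6-joint arm with a two-finger parallel gripper is mounted at the origin on a cart in front of the work surface, level with it; the furniture and walls round the work are solid. World frame = base frame: x ahead of the robot, y to its left, z up, the work surface at z = 0. Lengths are in m, angles in degrees, forces in N, time in s.
With the tool pointing down it reaches from about 0.4 to 0.825 m from the base axis. Payload 7 kg.
Tool frame: the origin (TCP) lies midway between the tips of the shut fingers; the grasp point (between the pads) lies 19 mm behind it; z points along the fingers, y is the line along which they close (so a half turn about z gives the same grasp; the last joint's range is limited). The gripper opens to 88 mm and grips with 3 to 60 N. Pads are 19 mm wide; open, the fingers measure 130 mm over their backs; the gripper's body (78 mm by 193 mm) begins 47 mm behind the grasp point.
Start: joints at [-60.499, 20.546, 0.682, 0, -70.136, -16.507], TCP at [0.152, -0.658, 0.227] pointing down, gripper open.
Joint ranges: [-176.03, 176.03], [-82.01, 121.73], [-58.28, 71.71], [-173.87, 95.51], [-174.79, -0.11], [-173.66, 173.66]. Speed limits (degrees/s): [136.94, 136.94, 172.46, 180, 180, 180].

### API

Orientations are given as [roll, pitch, yaw] about the fixed x, y, z axes, in that order (R = Rz(yaw) Ry(pitch) Rx(roll)).
In Python, from plant import ctrl, viewer, close_job gives the robot as it stands. The module is installed in compiled form; this text tells all that it offers.
- The arm moves only by the tool step_arm, never from a script. Its argument "moves" is a list that holds one entry, the list of rows, each a list of 5 numbers: the shift along the world's x, y, z in cm, then the turn about the world's z in rad, then the finger opening in cm, from 0 to 8.76. In form: [[[tx, ty, tz, twist, grip], ...]]. A call has 1 to 10 rows; each row shifts and turns the commanded pose from where the row before left it; what a row does not reach is not made up. A row lasts 1/10 s, in which the tool goes at most 50 mm and 8.59 degrees, less where a joint would pass 70% of its speed; a pose out of reach is approached as far as the arm can. A call with a gripper value outside its range is refused whole. The fingers move at their own pace and stop on an object; the grip force is fixed at half the most. Time passes only in rows, so rows that do not move let the fingers close. It gives the time, the measured TCP pose, the force, the opening and the grip force at its end, in the units of the state.
- ctrl.get_obs(): the state, without advancing time (a new reading comes with each control period).
- viewer.snapshot(name): name is "scene" or "top" or "wrist"; returns (picture, depth): 420x560x3 uint8, blue, green, red; 420x560 float32, m along the optical axis (not along the pixel's ray), 0 where there is no reading.
- viewer.camera_info(name): a dict with "camera_matrix" (3x3 intrinsics, pixels), "eye" and "orientation" of the camera in the world. Camera axes: x right, y down, z forward; pixel columns grow to the right and rows downward; lengths in m; the calibration is good to about 2 mm. A picture is of the moment at which its call begins: read the wrist's pose just before it. camera_info takes no time and is no camera call; for the wrist camera it gives the pose at the moment of the call.
- close_job(): hands the job in; it is judged then, once.
The state is a dict: "clock": time; "joint_pos": joint angles; "qvel": joint speeds; "tau": joint torques, N m; "tool_pos": TCP position; "orientation": TCP orientation; "force": force on the tool from outside, world axes, zero at the start; "moment": the same for the moment, N m; "opening": finger opening in m; "gripper_force": force on a finger pad.
Only numpy, scipy, OpenCV 4.12 (cv2) and the standard library are available. Lean on these libraries where they do the work, as an engineer would, in place of code of your own. Each camera call takes 0.05 s, during which the arm holds its last target. There are 200 camera calls.

## Working session

There is one attempt and no reset: what is moved stays moved. The work goes in short steps, Python scripts to look and compute and a tool call to move; the robot and the scene stay as the last step left them, time stands still between calls to the robot, and variables do not carry over. Pictures are saved under pics/ and viewed, at most 10 in all, crops included, and the job is handed in when it is done.

Besides the shell and the picture viewer there is one more tool, called after "Request:" as name([rows], argument=value, ...), one row to a line, values as JSON. step_arm: Moves the arm, as the interface text tells. Its arguments: {"type":"object","properties":{"moves":{"type":"array","items":{"type":"array","items":{"type":"array","items":{"type":"number"}}}}},"required":["moves"]}

```bash
mkdir -p pics; cat > h.py <<'E'
import numpy as np, cv2
from plant import ctrl, viewer, close_job
from scipy.spatial.transform import Rotation as R
def snap(n,f=None):
    i=viewer.camera_info(n); p,d=viewer.snapshot(n)
    if f: cv2.imwrite('pics/'+f,p)
    return p,d,i
def rot(i):
    o=np.array(i['orientation'],float)
    return o if o.shape==(3,3) else R.from_euler('xyz',o,degrees=True).as_matrix()
def pts(d,i):
    K=np.array(i['camera_matrix']); v,u=np.mgrid[:d.shape[0],:d.shape[1]]
    c=np.stack([(u-K[0,2])/K[0,0]*d,(v-K[1,2])/K[1,1]*d,d],-1)
    return c@rot(i).T+np.array(i['eye'])
def ray(i,u,v,z):
    K=np.array(i['camera_matrix']); r=rot(i)@np.array([(u-K[0,2])/K[0,0],(v-K[1,2])/K[1,1],1]); e=np.array(i['eye'])
    return e+r*(z-e[2])/r[2]
E
python3 - <<'E'
from h import *
print(ctrl.get_obs())
for n in ('top','scene'):
    p,d,i=snap(n,n+'0.png'); print(i); P=pts(d,i); print((d>0).mean(), P[::60,::80,:].round(2).tolist() if n=='top' else '')
    np.savez(''+n+'0.npz',p=p,d=d,P=P)
E
```

```text
{'clock': 0.0, 'joint_pos': array([-6.04984532e+01,  2.05907133e+01,  6.30823071e-01, -1.98635762e-02,
       -7.01366588e+01, -1.65081831e+01]), 'qvel': array([ 0.00732562,  0.01337082,  0.02835039,  0.0238645 ,  0.04685002,
       -0.08909934]), 'tau': array([-2.16271983e-04, -5.82713413e+01,  2.93057799e+01,  6.99729100e+00,
        6.75010946e-03, -1.94868935e-04]), 'tool_pos': array([ 0.15162602, -0.65721437,  0.22560924]), 'orientation': array([ 1.79902125e+02, -9.53411354e-03, -1.67013393e+02]), 'force': array([-0.56388259, -0.43345431, -0.56335708]), 'moment': array([0.02324932, 0.02893614, 0.02074521]), 'gripper_force': 0.0, 'opening': 0.08767503580037857}
{'camera_matrix': array([[490.54445682,   0.        , 279.264683  ],
       [  0.        , 490.54445682, 219.71935996],
       [  0.        ,   0.        ,   1.        ]]), 'eye': array([0.34084272, 0.02189252, 1.14047687]), 'orientation': array([-168.6845873 ,   -0.4534613 ,  -91.19562316])}
0.9959311224489796 [[[0.91, 0.5, 0.36], [0.9, 0.35, 0.37], [0.92, 0.22, 0.34], [0.9, 0.07, 0.35], [0.88, -0.07, 0.37], [0.89, -0.21,
[... 517 characters left out ...]
, [0.52, 0.1, -0.0], [0.5, -0.08, 0.09], [0.52, -0.28, -0.01], [0.62, -0.79, -0.76]], [[0.39, 0.65, -0.01], [0.39, 0.47, 0.0], [0.39, 0.29, -0.01], [0.41, 0.16, -0.75], [0.4, -0.15, -0.75], [0.4, -0.46, -0.76], [0.39, -0.77, -0.76]], [[0.26, 0.67, -0.05], [0.25, 0.48, -0.05], [0.2, 0.45, -0.75], [0.19, 0.16, -0.75], [0.18, -0.14, -0.76], [0.18, -0.44, -0.76], [0.17, -0.74, -0.77]]]
{'camera_matrix': array([[531.78680674,   0.        , 271.31403467],
       [  0.        , 531.78680674, 208.07714045],
       [  0.        ,   0.        ,   1.        ]]), 'eye': array([-0.1189287 ,  1.07775124,  0.69825982]), 'orientation': array([-116.68566874,   -0.7740925 , -147.03728235])}
0.9957908163265307
```

View pics/top0.png

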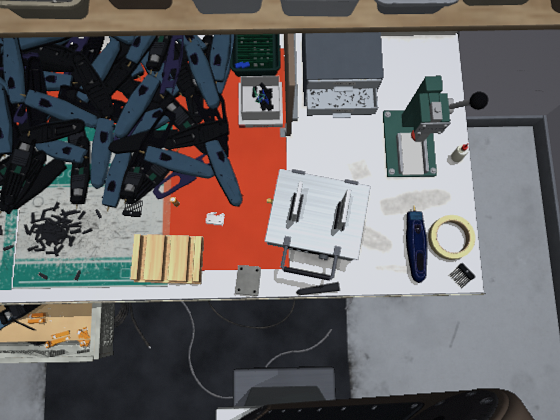

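View pics/scene0.png

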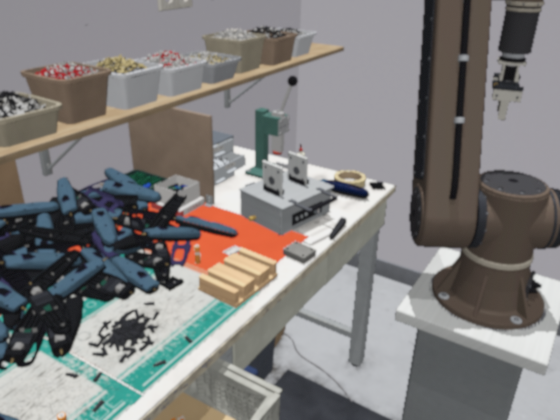

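The top view shows the tank at about (318,215) with plates at (296,205) and (341,210), the bar at about (312,275) and the rack at (166,259). Its slots run up the image, along world x. Next I'll measure these.

```bash
python3 - <<'E'
from h import *
t=np.load('top0.npz'); p,d,P=t['p'],t['d'],t['P']; i=viewer.camera_info('top')
hsv=cv2.cvtColor(p,cv2.COLOR_BGR2HSV)
# crops enlarged
a=cv2.resize(p[150:310,240:400],None,fx=3.6,fy=3.6,interpolation=cv2.INTER_CUBIC)
b=cv2.resize(p[220:300,120:215],None,fx=2.2,fy=2.2,interpolation=cv2.INTER_CUBIC)
c=np.zeros((576,800,3),np.uint8); c[:a.shape[0],:a.shape[1]]=a; c[:b.shape[0],580:580+b.shape[1]]=b; cv2.imwrite('pics/c.png',c)
x,y,z=P[...,0],P[...,1],P[...,2]
roi=np.zeros(d.shape,bool); roi[160:295,255:380]=1
def rect(m,zz,name):
    m=cv2.morphologyEx(m.astype(np.uint8),cv2.MORPH_OPEN,np.ones((3,3)))
    n,l,s,_=cv2.connectedComponentsWithStats(m); k=1+np.argmax(s[1:,4]); v,u=np.nonzero(l==k)
    q=np.array([ray(i,a,b,zz)[:2] for a,b in zip(u,v)],np.float32)
    r=cv2.minAreaRect(q); print(name,len(u),np.round(r[0],4),np.round(r[1],4),r[2])
lid=roi&(abs(z-.091)<.02); print('lidz',np.median(z[lid]),z[lid].std())
rect(lid,.091,'lid')
rk=np.zeros(d.shape,bool); rk[225:292,122:212]=1
wood=rk&(hsv[...,0]>8)&(hsv[...,0]<26)&(hsv[...,1]>50)&(hsv[...,2]>110)
rect(cv2.morphologyEx(wood.astype(np.uint8),cv2.MORPH_CLOSE,np.ones((9,9))),.038,'rack')
print('rackz',np.percentile(z[wood],[10,50,90]))
pl=roi&(z>.125)
n,l,s,c=cv2.connectedComponentsWithStats(pl.astype(np.uint8))
for k in range(1,n):
    if s[k,4]>15: m=l==k; print('plate',s[k],x[m].mean(),y[m].mean(),z[m].max())
E
```

```text
lidz 0.08965698541054634 0.003270374282370883
lid 7097 [ 0.5395 -0.07  ] [0.2053 0.2277] 77.60446166992188
rack 3302 [0.4779 0.2637] [0.1577 0.1092] 86.93728637695312
rackz [0.00735799 0.03700935 0.04038603]
plate [292 181  11  37 151] 0.575927356200043 -0.02688796969535436 1.140476869081324
plate [339 189  12  37 209] 0.5567436357188378 -0.1222772209302857 1.140476869081324
```

View pics/c.png

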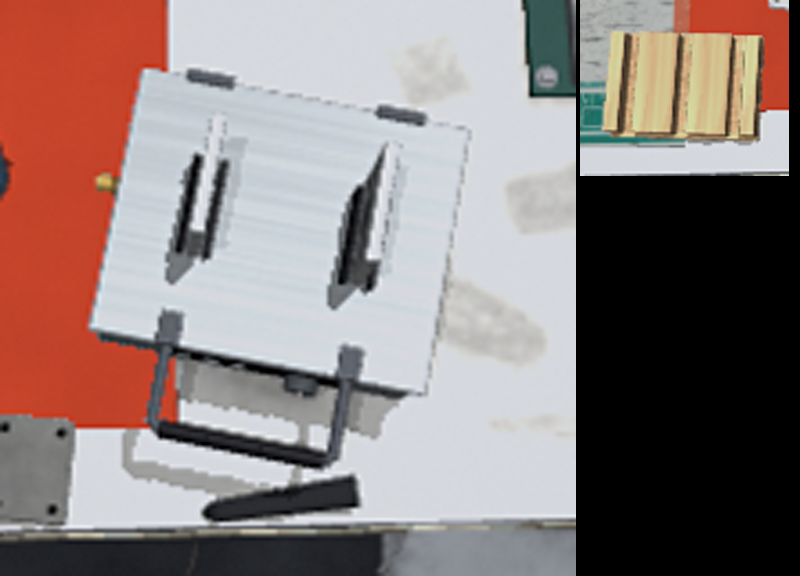

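```bash
cat > m.py <<'E'
from h import *
i=viewer.camera_info('top')
def c(u,v,z): return ray(i,240+u/3.6,150+v/3.6,z)[:2]
TL,TR,BR,BL=[c(*q,.091) for q in ((145,70),(470,128),(425,393),(90,328))]
for a,b in ((TL,TR),(TR,BR),(BR,BL),(BL,TL)): print('edge',np.linalg.norm(b-a).round(4),np.degrees(np.arctan2(*(b-a)[::-1])).round(1))
cen=(TL+TR+BR+BL)/4; f=cen*0
yaw=np.degrees(np.arctan2(*((TL-BL+TR-BR))[::-1])); ux=np.array([np.cos(np.radians(yaw)),np.sin(np.radians(yaw))]); uy=np.array([-ux[1],ux[0]])
H=(TL+TR)/2; print('yaw',yaw,'lid cen',cen,'hinge edge mid',H)
org=cen+.002*ux; print('origin',org, 'hinge',org+.082*ux,'bar pred',org-.136*ux,'plates pred along y',org-.05*uy,org+.05*uy)
print('bar ray',(c(160,430,.094)+c(325,462,.094))/2)
print('plate1',c(218,115,.171),c(200,232,.171)); print('plate0',c(392,145,.171),c(375,262,.171))
E
python3 m.py
```

```text
edge 0.2034 -101.6
edge 0.167 167.4
edge 0.204 77.8
edge 0.1648 -12.8
yaw -12.669649935409465 lid cen [ 0.56341054 -0.07686342] hinge edge mid [ 0.64434905 -0.09505866]
origin [ 0.56536184 -0.07730208] hinge [ 0.64536521 -0.0952871 ] bar pred [ 0.43267332 -0.04747328] plates pred along y [ 0.55439537 -0.12608463] [ 0.57632831 -0.02851954]
bar ray [ 0.43127154 -0.04805906]
plate1 [ 0.61267085 -0.03506653] [ 0.54487021 -0.02296353]
plate0 [ 0.5932074  -0.13328765] [ 0.52583203 -0.12046647]
```

Request:
step_arm([
  [[2.1, 3.1, 0.5, -0.022, 8.7], [2.1, 3.1, 0.5, -0.022, 8.7], [2.1, 3.1, 0.5, -0.022, 8.7], [2.1, 3.1, 0.5, -0.022, 8.7], [2.1, 3.1, 0.5, -0.022, 8.7], [2.1, 3.1, 0.5, -0.022, 8.7], [2.1, 3.1, 0.5, -0.022, 8.7], [2.1, 3.1, 0.5, -0.022, 8.7], [2.1, 3.1, 0.5, -0.022, 8.7], [2.1, 3.1, 0.5, -0.022, 8.7]],
])

```text
clock: 1.1
tool_pos: [0.3622, -0.3462, 0.2766]
orientation: [180.0, -0.0, -179.7]
force: [1.1, -1.3, 0.9]
opening: 0.0866
gripper_force: 0.0
```

Request:
step_arm([
  [[2.1, 3.1, 0, -0.022, 8.7], [2.1, 3.1, 0, -0.022, 8.7], [2.1, 3.1, 0, -0.022, 8.7], [2.1, 3.1, 0, -0.022, 8.7], [2.1, 3.1, 0, -0.022, 8.7], [2.1, 3.1, 0, -0.022, 8.7], [2.1, 3.1, 0, -0.022, 8.7], [2.1, 3.1, 0, -0.022, 8.7], [2.1, 3.1, 0, -0.022, 8.7], [2.1, 3.1, 0, -0.022, 8.7]],
])

```text
clock: 2.1
tool_pos: [0.5722, -0.0362, 0.2763]
orientation: [-180.0, -0.0, 167.7]
force: [1.2, 0.4, 1.0]
opening: 0.0871
gripper_force: 0.0
```

```bash
python3 - <<'E'
from h import *
p,d,i=snap('wrist','w1.png'); o=ctrl.get_obs(); print(o['clock'],o['tool_pos'],o['orientation'],i)
np.savez('w1.npz',p=p,d=d,P=pts(d,i))
E
```

```text
2.15 [ 0.57504412 -0.03283616  0.27558741] [ 1.79976204e+02 -2.81305740e-04  1.67749503e+02] {'camera_matrix': array([[359.67840048,   0.        , 279.65547548],
       [  0.        , 359.67840048, 213.44993178],
       [  0.        ,   0.        ,   1.        ]]), 'eye': array([ 0.50036682, -0.02154461,  0.4336825 ]), 'orientation': array([1.64013265e+02, 9.39643432e-02, 7.77670241e+01])}
```

View pics/w1.png

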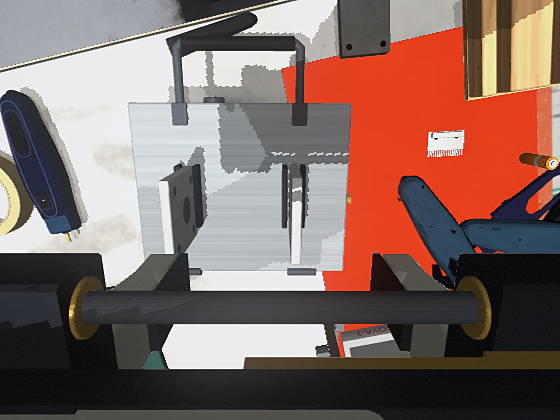

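The wrist view shows the lid square to the picture. Plate_1's top edge is at about u=295, v=163–265, and plate_0's is at about (170,225).

```bash
python3 - <<'E'
from h import *
t=np.load('w1.npz'); P=t['P']; g=t['p'].max(-1)
i=dict(camera_matrix=np.array([[359.678,0,279.655],[0,359.678,213.45],[0,0,1]]),eye=[0.50036682,-0.02154461,0.4336825],orientation=[164.0133,.09396,77.767])
for n,(a,b) in {'plate1':(280,312),'plate0':(140,210)}.items():
    m=np.zeros(g.shape,np.uint8); m[155:275,a:b]=((P[155:275,a:b,2]>.162)&(P[155:275,a:b,2]<.2))
    v,u=np.nonzero(m); q=np.array([ray(i,x,y,.171)[:2] for x,y in zip(u,v)],np.float32)
    r=cv2.minAreaRect(q); print(n,len(u),u.min(),u.max(),v.min(),v.max(),r)
z=P[...,2]; lid=(abs(z-.091)<.01); lid[:95]=0; lid[275:]=0; lid[:,:125]=0; lid[:,355:]=0
print('lid z',np.median(z[lid]))
v,u=np.nonzero(cv2.morphologyEx(lid.astype(np.uint8),cv2.MORPH_OPEN,np.ones((9,9)))); q=np.array([ray(i,x,y,.091)[:2] for x,y in zip(u,v)],np.float32); print(cv2.minAreaRect(q))
E
```

```text
plate1 932 291 302 176 264 ((0.5827375650405884, -0.027172749862074852), (0.008130138739943504, 0.07037076354026794), 77.61640930175781)
plate0 978 158 177 179 256 ((0.5598140358924866, -0.1222836971282959), (0.010445785708725452, 0.06133352965116501), 77.6592025756836)
lid z 0.09031729651045356
((0.5658845901489258, -0.07431444525718689), (0.2047605812549591, 0.17716330289840698), 77.81190490722656)
```

Request:
step_arm([
  [[0.55, 0.45, 0, 0, 8.7], [0, 0, -2, 0, 8.7], [0, 0, -2, 0, 8.7], [0, 0, -2, 0, 8.7], [0, 0, -2, 0, 8.7], [0, 0, -2, 0, 8.7], [0, 0, -2, 0, 8.7], [0, 0, -2, 0, 8.7], [0, 0, -0.5, 0, 8.7], [0, 0, 0, 0, 8.7]],
])

```text
clock: 3.15
tool_pos: [0.5767, -0.0338, 0.1311]
orientation: [-179.9, -0.1, 167.8]
force: [-0.7, 0.2, 0.9]
opening: 0.0871
gripper_force: 0.0
```

Request:
step_arm([
  [[0, 0, 0, 0, 4], [0, 0, 0, 0, 3], [0, 0, 0, 0, 2], [0, 0, 0, 0, 1.5], [0, 0, 0, 0, 1], [0, 0, 0, 0, 0.4], [0, 0, 0, 0, 0.4], [0, 0, 0, 0, 0.4], [0, 0, 0, 0, 0.4], [0, 0, 0, 0, 0.4]],
])

```text
clock: 4.15
tool_pos: [0.5773, -0.0331, 0.1315]
orientation: [180.0, 0.0, 167.8]
force: [0.5, 8.4, 0.6]
opening: 0.0128
gripper_force: 15.4
```

Request:
step_arm([
  [[0.05, 0.2, 0, 0, 0.4], [0, 0.1, 0, 0, 0.4], [0, 0, 0, 0, 0.4], [0, 0, 0, 0, 0.4]],
])

```text
clock: 4.55
tool_pos: [0.5787, -0.0273, 0.131]
orientation: [179.7, 0.1, 167.8]
force: [1.2, 12.9, -4.9]
opening: 0.0076
gripper_force: 29.9
```

```bash
python3 -c "
from h import *
print(ctrl.get_obs())"
```

```text
{'clock': 4.55, 'joint_pos': array([  16.50275146,   16.15285844,  -19.01531906,   -0.23199085,
        -54.65455812, -118.59011786]), 'qvel': array([-0.01335951,  0.09263037,  0.10251588,  0.02131604,  0.05290052,
        0.07765404]), 'tau': array([ -7.07909256, -50.3358686 ,  23.67403865,   9.94732618,
        -2.1657604 ,   0.0643916 ]), 'tool_pos': array([ 0.57865823, -0.02730001,  0.13095504]), 'orientation': array([1.79748758e+02, 6.47022232e-02, 1.67778577e+02]), 'force': array([ 1.19311369, 12.9319016 , -4.85738245]), 'moment': array([ 4.98105523, -0.73855756, -0.05730646]), 'gripper_force': 29.922753274440765, 'opening': 0.007551702476393189}
```

Request:
step_arm([
  [[0, 0.15, 0, 0, 0.4], [0, 0.1, 0, 0, 0.4], [0, 0, 0, 0, 0.4], [0, 0, 0, 0, 0.4]],
])

```text
clock: 4.95
tool_pos: [0.5783, -0.0268, 0.1314]
orientation: [179.9, 0.0, 167.8]
force: [3.1, 5.8, -3.1]
opening: 0.008
gripper_force: 30.0
```

Request:
step_arm([
  [[0, 0.05, 1, 0, 0.4], [0, 0, 2, 0, 0.4], [0, 0, 2, 0, 0.4], [0, 0, 3, 0, 0.4], [0, 0, 3, 0, 0.4], [0, 0, 2, 0, 0.4], [-1, 2, 0, 0.016, 0.4], [-1, 3, 0, 0.016, 0.4], [-1, 3.5, 0, 0.016, 0.4], [-1, 3.5, 0, 0.016, 0.4]],
])

```text
clock: 5.95
tool_pos: [0.5368, 0.0929, 0.2616]
orientation: [-179.9, -0.0, 171.4]
force: [-0.5, 0.7, -0.3]
opening: 0.0078
gripper_force: 30.0
```

Request:
step_arm([
  [[-1, 4, 0, 0.016, 0.4], [-1, 4, 0, 0.016, 0.4], [-1, 4, 0, 0.016, 0.4], [-1, 4, 0, 0.016, 0.4], [-1, 3.5, 0, 0.016, 0.4], [-0.7, 3, 0, 0.016, 0.4], [0, 0, 0, 0, 0.4], [0, 0, 0, 0, 0.4], [0, 0, 0, 0, 0.4], [0, 0, 0, 0, 0.4]],
])

```text
clock: 6.95
tool_pos: [0.481, 0.3167, 0.2617]
orientation: [-180.0, -0.0, 176.9]
force: [0.5, -0.6, -0.8]
opening: 0.0079
gripper_force: 30.0
```

```bash
python3 - <<'E'
from h import *
p,d,i=snap('wrist','w2.png'); o=ctrl.get_obs(); print(o['clock'],o['tool_pos'],o['orientation'],o['opening'],i)
import pickle; pickle.dump((p,d,i),open('w2.pkl','wb'))
E
```

```text
7.0 [0.48105979 0.31678382 0.261746  ] [-1.79998621e+02  6.83045917e-03  1.76875477e+02] 0.007824572107730054 {'camera_matrix': array([[359.67840048,   0.        , 279.65547548],
       [  0.        , 359.67840048, 213.44993178],
       [  0.        ,   0.        ,   1.        ]]), 'eye': array([0.40752263, 0.31971772, 0.41900574]), 'orientation': array([1.64001810e+02, 1.08891472e-01, 8.69062095e+01])}
```

View pics/w2.png

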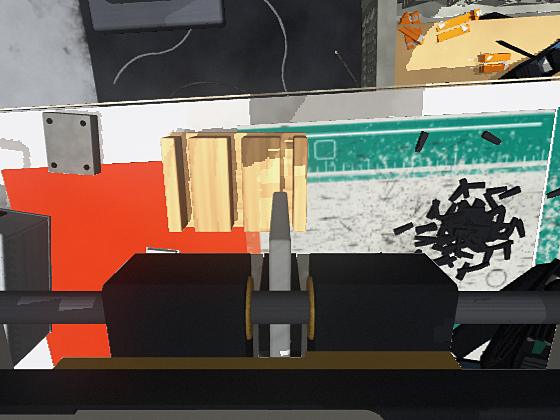

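The picture shows the rack at u=163–307, v=135–232, with the held plate over the right-hand (+y) slot. Next I'll measure the rack's top faces.

```bash
python3 - <<'E'
from h import *
import pickle; p,d,i=pickle.load(open('w2.pkl','rb')); P=pts(d,i)
roi=p[125:240,155:315]; cv2.imwrite('pics/w2c.png',cv2.resize(roi,None,fx=4.8,fy=4.8,interpolation=cv2.INTER_CUBIC))
for v in (150,165,180):
    print(v,[(u,int(round(1000*z))) for u,z in zip(range(158,312,2),P[v,158:312:2,2])])
E
```

```text
150 [(158, -2), (160, -3), (162, 39), (164, 40), (166, 39), (168, 40), (170, 40), (172, 39), (174, 38), (176, 34), (178, 27), (180, 18), (182, 9), (184, 10), (186, 10), (188, 7), (190, 40), (192, 40), (194, 39), (196, 41), (198, 41), (200, 40), (202, 39), (204, 39), (206, 38), (208, 39), (210, 40), (212, 40), (214, 39), (216, 40), (218, 39), (220, 39), (222, 40), (224, 39), (226, 38), (228, 33), (230, 19), (232, 10), (234, 10), (236, 10), (238, 10), (240, 9), (242, 38), (244, 38), (246, 40), (248, 39), (250, 38), (252, 39), (254, 40), (256, 38), (258, 40), (260, 39), (262, 41), (264, 39), (266, 40), (268, 40), (270, 39), (272, 39), (274, 39), (276, 39), (278, 40), (280, 9), (282, 10), (284, 8), (286, 9), (288, 9), (290, 9), (292, 10), (294, 38), (296, 39), (298, 40), (300, 38), (302, 40), (304, 39), (306, 39), (308, -1), (310, 0)]
165 [(158, 0), (160, 0), (162, 0), (164, 39), (166, 40), (168, 39), (170, 39), (172, 39), (174, 40), (176, 37), (178, 31), (180, 22), (182, 17), (184, 11), (186, 9), (188, 9), (190, 40), (192, 39), (194, 39), (196, 39), (198, 40), (200, 40), (202, 40), (204
[... 722 characters left out ...]
 19), (184, 12), (186, 9), (188, 9), (190, 9), (192, 39), (194, 40), (196, 39), (198, 38), (200, 38), (202, 40), (204, 39), (206, 39), (208, 39), (210, 40), (212, 38), (214, 41), (216, 39), (218, 38), (220, 40), (222, 40), (224, 41), (226, 39), (228, 39), (230, 28), (232, 12), (234, 11), (236, 9), (238, 9), (240, 10), (242, 38), (244, 40), (246, 42), (248, 39), (250, 40), (252, 39), (254, 39), (256, 39), (258, 39), (260, 39), (262, 40), (264, 40), (266, 39), (268, 39), (270, 39), (272, 39), (274, 39), (276, 41), (278, 38), (280, 10), (282, 11), (284, 10), (286, 10), (288, 9), (290, 9), (292, 10), (294, 39), (296, 39), (298, 40), (300, 40), (302, 39), (304, 39), (306, 38), (308, 1), (310, 0)]
```

View pics/w2c.png

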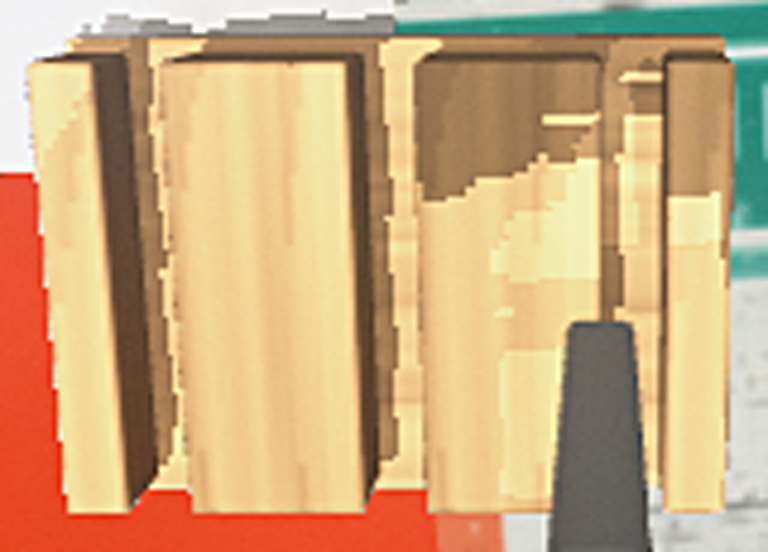

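```bash
python3 - <<'E'
from h import *
import pickle; p,d,i=pickle.load(open('w2.pkl','rb')); P=pts(d,i)
m=np.zeros(d.shape,bool); m[125:240,155:315]=abs(P[125:240,155:315,2]-.0395)<.004
m=cv2.morphologyEx(m.astype(np.uint8),cv2.MORPH_OPEN,np.ones((3,3)))
v,u=np.nonzero(m); q=np.array([ray(i,a,b,.04)[:2] for a,b in zip(u,v)],np.float32); r=cv2.minAreaRect(q); print(r)
for vv in (150,165,180):
    a,b=ray(i,279,vv,.04)[:2],ray(i,293.5,vv,.04)[:2]; print('slot',(a+b)/2,np.linalg.norm(a-b))
L=[ray(i,155+a/4.8,125+b/4.8,.04)[:2] for a,b in ((416,62),(430,512),(600,62),(600,300),(665,62),(665,505),(725,62),(722,510),(30,62),(68,510))]
for a,b in zip(L[::2],L[1::2]): e=b-a; print(np.linalg.norm(e),np.degrees(np.arctan2(e[1],e[0])),a,b)
# held plate: points
y=(P[...,2]>.21)&(P[...,2]<.32); y[:185]=0;y[255:]=0;y[:,:260]=0;y[:,300:]=0
Q=P[y]; print('plate pts',len(Q),Q.mean(0),Q.min(0),Q.max(0))
for k in (.225,.235,.245,.255,.265):
    s=Q[abs(Q[:,2]-k)<.005]
    if len(s): print(k,s[:,1].min(),s[:,1].max(),s[:,0].mean())
E
```

```text
((0.48254162073135376, 0.2673701047897339), (0.1530970335006714, 0.10251699388027191), 86.94326782226562)
slot [0.44758892 0.32372118] 0.015128545653096336
slot [0.4632462  0.32295424] 0.015302699089127897
slot [0.47926818 0.32216942] 0.015480908879884046
0.10234330262522326 -2.9449321787137808 [0.43275101 0.27828954] [0.53495916 0.27303154]
0.0522507034166247 -3.078664669191381 [0.43488508 0.31787418] [0.48706037 0.31506795]
0.10061036203458634 -2.484203878104351 [0.43563876 0.33185412] [0.53615457 0.32749327]
0.10182819992261431 -2.3265180072414626 [0.43633437 0.34475694] [0.53807863 0.34062331]
0.10189765523418322 -3.3393774191747054 [0.42827135 0.19519669] [0.52999599 0.18926114]
plate pts 1216 [0.45216784 0.31695252 0.27843444] [0.45035672 0.30702519 0.22268819] [0.47278507 0.32489023 0.30293441]
0.225 0.31335679123960275 0.3204798801523935 0.4510152313638476
0.235 0.31283835412104744 0.3208034186807201 0.45103350919328355
0.245 0.31308838615327544 0.32071729407737454 0.45100674541157454
0.255 0.31299651356895336 0.32085493774642576 0.45101346893940386
0.265 0.30702519238764847 0.32489022580146054 0.45501510217093494
```

Request:
step_arm([
  [[0, 0.65, -1, 0, 0.4], [0, 0, -2, 0, 0.4], [0, 0, -3, 0, 0.4], [0, 0, -3, 0, 0.4], [0, 0, -3, 0, 0.4], [0, 0, -2, 0, 0.4], [0, 0, -2, 0, 0.4], [0, 0, 0, 0, 0.4], [0, 0, 0, 0, 0.4]],
])

```text
clock: 7.9
tool_pos: [0.4809, 0.3242, 0.1014]
orientation: [-179.9, -0.0, 176.9]
force: [1.1, -0.5, -0.9]
opening: 0.0079
gripper_force: 30.0
```

```bash
python3 - <<'E'
from h import *
p,d,i=snap('wrist','w3.png'); P=pts(d,i); o=ctrl.get_obs(); print(o['tool_pos'],o['orientation'],o['force'])
m=(abs(P[...,2]-.0395)<.004); m[:60]=0
K=np.array(i['camera_matrix'])
# profile across y around x=.445 at rack-top height
def pix(X):
    c=rot(i).T@(np.array(X)-i['eye']); return K[:2]@(c/c[2])
for x in (.438,.444,):
    s=[]
    for y in np.arange(.30,.345,.001):
        u,v=pix([x,y,.04]).round().astype(int)
        if 0<=u<560 and 0<=v<420: s.append((round(y*1000),int(P[v,u,2]*1000)))
    print(x,s)
y=(P[...,2]>.055)&(P[...,2]<.11)&(abs(P[...,0]-.451)<.006)&(abs(P[...,1]-.322)<.02)
Q=P[y]; print(len(Q)); print(np.percentile(Q[:,1],[2,98]),Q[:,2].min(),Q[:,0].mean())
E
```

```text
[0.48124851 0.32457415 0.10220575] [1.79981721e+02 3.90594976e-02 1.76953084e+02] [0.6134903  0.4516005  0.04356217]
0.438 [(300, 39), (301, 39), (302, 39), (303, 39), (304, 39), (305, 38), (306, 39), (307, 39), (308, 39), (309, 38), (310, 39), (311, 38), (312, 40), (313, 39), (314, 39), (315, 39), (316, 39), (317, 39), (318, 34), (319, 8), (320, 8), (321, 10), (322, 8), (323, 9), (324, 8), (325, 8), (326, 9), (327, 10), (328, 9), (329, 8), (330, 9), (331, 22), (332, 37), (333, 38), (334, 39), (335, 38), (336, 40), (337, 38), (338, 38), (339, 38), (340, 37), (341, 39), (342, 38), (343, 39), (344, 38)]
0.444 [(300, 39), (301, 38), (302, 39), (303, 38), (304, 39), (305, 38), (306, 39), (307, 39), (308, 38), (309, 39), (310, 39), (311, 38), (312, 39), (313, 39), (314, 39), (315, 39), (316, 38), (317, 39), (318, 17), (319, 9), (320, 8), (321, 9), (322, 9), (323, 9), (324, 9), (325, 8), (326, 9), (327, 9), (328, 9), (329, 9), (330, 8), (331, 23), (332, 37), (333, 39), (334, 39), (335, 38), (336, 39), (337, 37), (338, 38), (339, 38), (340, 40), (341, 40), (342, 40), (343, 38), (344, 39)]
378
[0.32052711 0.32807577] 0.0631060064670052 0.4508792371269531
```

View pics/w3.png

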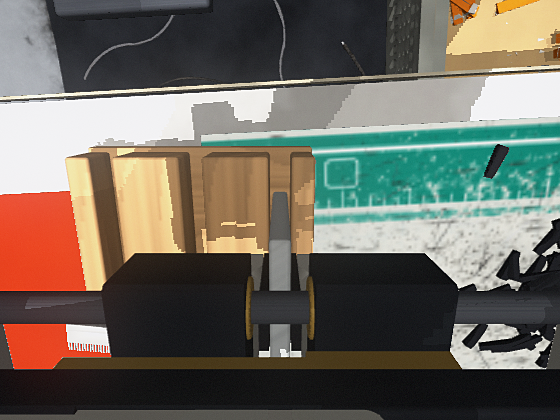

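The plate's lower edge sits at about (280,195), centred over the slot (u 270–290) to within 1 mm. Going down.

Request:
step_arm([
  [[0, 0, -1, 0, 0.4], [0, 0, -1, 0, 0.4], [0, 0, -1, 0, 0.4], [0, 0, -0.8, 0, 0.4], [0, 0, -0.6, 0, 0.4], [0, 0, -0.4, 0, 0.4], [0, 0, -0.2, 0, 0.4], [0, 0, -0.1, 0, 0.4], [0, 0, 0, 0, 0.4]],
])

```text
clock: 8.85
tool_pos: [0.4809, 0.3244, 0.0507]
orientation: [180.0, 0.0, 177.0]
force: [0.0, 0.0, -0.7]
opening: 0.0078
gripper_force: 30.0
```

Request:
step_arm([
  [[0, 0, -0.1, 0, 0.4], [0, 0, 0, 0, 0.4], [0, 0, 0, 0, 0.4]],
])

```text
clock: 9.15
tool_pos: [0.481, 0.3245, 0.0499]
orientation: [180.0, 0.0, 177.0]
force: [0.7, 0.2, 0.5]
opening: 0.008
gripper_force: 30.0
```

Request:
step_arm([
  [[0, 0, -0.1, 0, 0.4], [0, 0, 0, 0, 0.4], [0, 0, 0, 0, 0.4]],
])

```text
clock: 9.45
tool_pos: [0.481, 0.3246, 0.0498]
orientation: [180.0, 0.0, 177.0]
force: [-3.7, -0.7, 10.5]
opening: 0.0079
gripper_force: 30.0
```

Request:
step_arm([
  [[0, 0, 0.05, 0, 2], [0, 0, 0, 0, 4], [0, 0, 0, 0, 4], [0, 0, 0.5, 0, 4], [0, 0, 2, 0, 4], [0, 0, 3, 0, 4], [0, 0, 4, 0, 4], [0, 0, 4, 0, 6], [0, 0, 4, 0, 8.7], [0, 0, 2.5, 0, 8.7]],
])

```text
clock: 10.45
tool_pos: [0.4814, 0.3247, 0.253]
orientation: [179.8, 0.2, 177.0]
force: [0.2, 0.5, -0.7]
opening: 0.0587
gripper_force: 0.0
```

Request:
step_arm([
  [[0, -3, 0, 0, 8.7], [1, -4, 0, -0.02, 8.7], [1, -4, 0, -0.02, 8.7], [1, -4, 0, -0.02, 8.7], [1, -4, 0, -0.02, 8.7], [1, -4, 0, -0.02, 8.7], [1, -4, 0, -0.02, 8.7], [1, -4, 0, -0.02, 8.7], [0.85, -4, 0, -0.02, 8.7], [0, -4, 0, 0, 8.7]],
])

```text
clock: 11.45
tool_pos: [0.5597, -0.0674, 0.2492]
orientation: [-180.0, 0.0, 167.7]
force: [0.9, -1.1, -0.0]
opening: 0.0868
gripper_force: 0.0
```

Request:
step_arm([
  [[0, -3, 0, 0, 8.7], [0, -2, 0, 0, 8.7], [0, -0.85, 0, 0, 8.7], [0, 0, 0, 0, 8.7], [0, 0, 0, 0, 8.7], [0, 0, 0, 0, 8.7]],
])

```text
clock: 12.05
tool_pos: [0.5593, -0.1233, 0.2492]
orientation: [180.0, 0.0, 167.8]
force: [0.3, 0.0, -1.0]
opening: 0.087
gripper_force: 0.0
```

```bash
python3 - <<'E'
from h import *
p,d,i=snap('wrist','w4.png'); P=pts(d,i); o=ctrl.get_obs(); print(o['clock'],o['tool_pos'],o['orientation'])
z=P[...,2]
for zz in (.171,.04):
  m=(abs(z-zz)<.006); m[275:]=0
  n,l,s,c=cv2.connectedComponentsWithStats(m.astype(np.uint8))
  for k in range(1,n):
    if s[k,4]>200:
        v,u=np.nonzero(l==k); q=np.array([ray(i,a,b,zz)[:2] for a,b in zip(u,v)],np.float32); print(zz,s[k],cv2.minAreaRect(q))
p,d,i=snap('top','t4.png'); P=pts(d,i); z=P[...,2]
cv2.imwrite('pics/t4c.png',cv2.resize(p[140:310,120:400],None,fx=2.8,fy=2.8,interpolation=cv2.INTER_CUBIC))
m=(P[...,2]>.06)&(abs(P[...,1]-.31)<.05)&(abs(P[...,0]-.48)<.06)
Q=P[m]; print('placed',len(Q),np.percentile(Q,[2,50,98],axis=0) if len(Q) else '')
E
```

```text
12.1 [ 0.55939147 -0.12327465  0.24920254] [1.79991872e+02 1.25714055e-02 1.67850227e+02]
0.171 [ 275  178   12   97 1097] ((0.5636483430862427, -0.1249019205570221), (0.0075443461537361145, 0.06954765319824219), 77.6612548828125)
0.04 [ 512  200   48   53 1471] ((0.6618247032165527, 0.12684887647628784), (0.07129263132810593, 0.03964606672525406), 24.80131721496582)
placed 230 [[0.44967232 0.31580565 0.06124372]
 [0.48247087 0.31898066 0.08557682]
 [0.51610412 0.32583627 0.09082107]]
```

View pics/t4c.png

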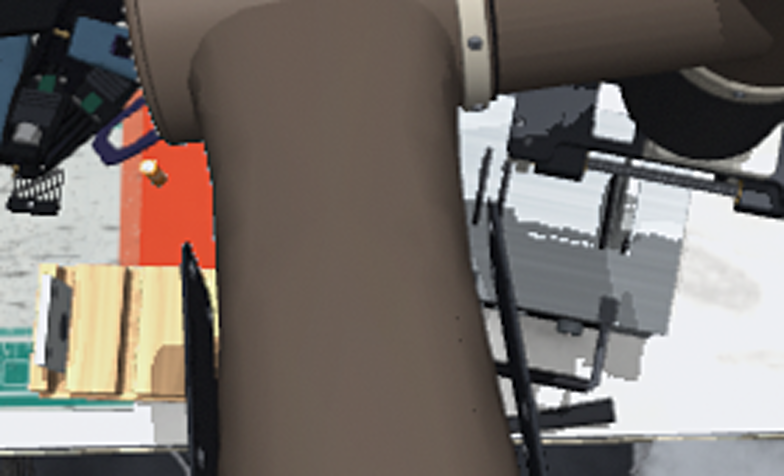

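Plate_1 stands in the +y slot (crop at 50,320) with its top at 0.09 m. Now plate_0.

Request:
step_arm([
  [[0.4, -0.15, 0, 0, 8.7], [0, 0, -2, 0, 8.7], [0, 0, -2, 0, 8.7], [0, 0, -2, 0, 8.7], [0, 0, -2, 0, 8.7], [0, 0, -2, 0, 8.7], [0, 0, -1.2, 0, 8.7], [0, 0, -0.6, 0, 6], [0, 0, 0, 0, 4], [0, 0, 0, 0, 2]],
])

```text
clock: 13.15
tool_pos: [0.5639, -0.1257, 0.1318]
orientation: [180.0, 0.1, 167.8]
force: [-0.8, 0.0, -0.2]
opening: 0.0685
gripper_force: 0.0
```

Request:
step_arm([
  [[0, 0, 0, 0, 1.2], [0, 0, 0, 0, 0.4], [0, 0, 0, 0, 0.4], [0, 0, 0, 0, 0.4], [0, 0, 0, 0, 0.4], [0, 0, 0, 0, 0.4], [0, 0, 0, 0, 0.4], [0, 0, 0, 0, 0.4]],
])

```text
clock: 13.95
tool_pos: [0.5633, -0.1256, 0.131]
orientation: [180.0, 0.0, 167.8]
force: [-0.1, 1.3, -0.0]
opening: 0.0079
gripper_force: 30.0
```

Request:
step_arm([
  [[0, 0, 1, 0, 0.4], [0, 0, 2, 0, 0.4], [0, 0, 2, 0, 0.4], [0, 0, 3, 0, 0.4], [0, 0, 3, 0, 0.4], [0, 0, 2, 0, 0.4], [-0.9, 2.5, 0, 0.016, 0.4], [-0.9, 3.5, 0, 0.016, 0.4], [-0.9, 4, 0, 0.016, 0.4], [-0.9, 4, 0, 0.016, 0.4]],
])

```text
clock: 14.95
tool_pos: [0.5266, 0.0152, 0.2619]
orientation: [180.0, 0.0, 171.4]
force: [1.0, 0.4, -1.3]
opening: 0.0077
gripper_force: 30.0
```

Request:
step_arm([
  [[-0.9, 4, 0, 0.016, 0.4], [-0.9, 4, 0, 0.016, 0.4], [-0.9, 4, 0, 0.016, 0.4], [-0.9, 4, 0, 0.016, 0.4], [-0.9, 2.5, 0, 0.016, 0.4], [-0.3, 1.5, -3, 0.016, 0.4], [0, 0, -4, 0, 0.4], [0, 0, -4, 0, 0.4], [0, 0, -4, 0, 0.4], [0, 0, -1, 0, 0.4]],
])

```text
clock: 15.95
tool_pos: [0.4771, 0.2126, 0.0978]
orientation: [-179.8, -0.3, 176.9]
force: [-1.2, -0.8, -0.9]
opening: 0.0077
gripper_force: 30.0
```

Request:
step_arm([
  [[0, 0, 0, 0, 0.4], [0, 0, 0, 0, 0.4]],
])

```text
clock: 16.15
tool_pos: [0.4804, 0.215, 0.1029]
orientation: [179.9, 0.1, 177.0]
force: [0.7, 0.7, -0.7]
opening: 0.0081
gripper_force: 30.0
```

```bash
python3 - <<'E'
from h import *
p,d,i=snap('wrist','w5.png'); P=pts(d,i); o=ctrl.get_obs(); print(o['clock'],o['tool_pos'],o['orientation'],o['force'])
K=np.array(i['camera_matrix'])
def pix(X):
    c=rot(i).T@(np.array(X)-i['eye']); return K[:2]@(c/c[2])
for x in (.436,.441):
    s=[]
    for y in np.arange(.195,.24,.001):
        u,v=pix([x,y,.04]).round().astype(int)
        s.append((round(y*1000),int(P[v,u,2]*1000)))
    print(x,s)
Q=P[(P[...,2]>.055)&(P[...,2]<.11)&(abs(P[...,0]-.445)<.012)&(abs(P[...,1]-.215)<.02)]
print(len(Q),np.percentile(Q[:,1],[2,98]),Q[:,2].min(),np.median(Q[:,0]))
E
```

```text
16.2 [0.48059381 0.21525451 0.10330025] [1.79878875e+02 1.49930120e-01 1.76971472e+02] [ 0.3976604   0.49890202 -0.77064318]
0.436 [(195, 38), (196, 38), (197, 39), (198, 38), (199, 39), (200, 38), (201, 39), (202, 39), (203, 37), (204, 40), (205, 38), (206, 39), (207, 38), (208, 37), (209, 10), (210, 7), (211, 8), (212, 9), (213, 9), (214, 11), (215, 9), (216, 9), (217, 8), (218, 8), (219, 8), (220, 9), (221, 17), (222, 37), (223, 38), (224, 39), (225, 39), (226, 39), (227, 38), (228, 39), (229, 39), (230, 39), (231, 39), (232, 38), (233, 39), (234, 38), (235, 39), (236, 38), (237, 39), (238, 39), (239, 40)]
0.441 [(195, 39), (196, 39), (197, 39), (198, 39), (199, 39), (200, 39), (201, 39), (202, 39), (203, 39), (204, 37), (205, 39), (206, 38), (207, 37), (208, 23), (209, 9), (210, 9), (211, 10), (212, 9), (213, 9), (214, 9), (215, 8), (216, 6), (217, 7), (218, 8), (219, 7), (220, 11), (221, 19), (222, 38), (223, 37), (224, 39), (225, 39), (226, 39), (227, 40), (228, 38), (229, 39), (230, 39), (231, 38), (232, 40), (233, 39), (234, 38), (235, 38), (236, 39), (237, 38), (238, 38), (239, 38)]
344 [0.21158075 0.2191534 ] 0.0637111992672739 0.44669589401922905
```

Request:
step_arm([
  [[-0.2, -0.1, -1, 0, 0.4], [0, 0, -1, 0, 0.4], [0, 0, -1, 0, 0.4], [0, 0, -1, 0, 0.4], [0, 0, -0.7, 0, 0.4], [0, 0, -0.4, 0, 0.4], [0, 0, -0.1, 0, 0.4], [0, 0, 0, 0, 0.4], [0, 0, 0, 0, 0.4]],
])

```text
clock: 17.1
tool_pos: [0.4769, 0.2129, 0.0499]
orientation: [-180.0, -0.0, 177.0]
force: [-5.8, -1.8, 13.6]
opening: 0.0076
gripper_force: 30.0
```

Request:
step_arm([
  [[0, 0, -0.1, 0, 0.4], [0, 0, 0, 0, 0.4], [0, 0, 0, 0, 0.4]],
])

```text
clock: 17.4
tool_pos: [0.477, 0.2129, 0.0499]
orientation: [-180.0, -0.0, 177.0]
force: [-10.2, -3.6, 23.5]
opening: 0.0079
gripper_force: 30.0
```

Request:
step_arm([
  [[0, 0, 0.2, 0, 0.4], [0, 0, 0, 0, 2], [0, 0, 0, 0, 4], [0, 0, 0, 0, 4], [0, 0, 0.5, 0, 4], [0, 0, 2, 0, 4], [0, 0, 3, 0, 4], [0, 0, 4, 0, 4], [0, 0, 4, 0, 4], [0, 0, 4, 0, 4]],
])

```text
clock: 18.4
tool_pos: [0.477, 0.213, 0.227]
orientation: [180.0, 0.0, 176.9]
force: [1.5, 0.6, 0.4]
opening: 0.0398
gripper_force: 0.0
```

Request:
step_arm([
  [[-0.4, -2, 2, 0.14, 4], [-0.4, -2.5, 0, 0.14, 4], [-0.5, -2.7, 0, 0.14, 4], [-0.5, -2.7, 0, 0.14, 4], [-0.5, -2.7, 0, 0.14, 4], [-0.5, -2.7, 0, 0.14, 4], [-0.5, -2.7, 0, 0.14, 4], [-0.5, -2.7, 0, 0.14, 4], [-0.5, -2.7, 0, 0.14, 4], [-0.4, -2.8, 0, 0.14, 4]],
])

```text
clock: 19.4
tool_pos: [0.4298, -0.0497, 0.2454]
orientation: [-180.0, 0.0, -102.5]
force: [0.1, 1.1, 0.0]
opening: 0.0402
gripper_force: 0.0
```

Request:
step_arm([
  [[0, 0, 0, 0.01, 4], [0, 0, 0, 0, 4], [0, 0, 0, 0, 4]],
])

```text
clock: 19.7
tool_pos: [0.4304, -0.0484, 0.2452]
orientation: [-180.0, 0.0, -102.4]
force: [0.5, 0.1, -0.9]
opening: 0.0401
gripper_force: 0.0
```

```bash
python3 - <<'E'
from h import *
import pickle
p,d,i=snap('wrist'); P=pts(d,i); o=ctrl.get_obs(); print(o['clock'],o['tool_pos'],o['orientation'],o['joint_pos'])
pt,dt,it=snap('top'); pickle.dump((p,d,i,pt,dt,it),open('w6.pkl','wb'))
c=np.zeros((420,790,3),np.uint8); c[:,:560]=p; b=cv2.resize(pt[210:300,115:260],None,fx=1.58,fy=1.58); c[:b.shape[0],560:560+b.shape[1]]=b; cv2.imwrite('pics/w6.png',c)
PT=pts(dt,it)
for y in (.3225,.2145):
    m=(PT[...,2]>.06)&(PT[...,2]<.12)&(abs(PT[...,1]-y)<.02)&(abs(PT[...,0]-.48)<.06); Q=PT[m]; print('placed',len(Q),np.percentile(Q,[2,50,98],axis=0).round(4) if len(Q) else '')
E
```

```text
19.75 [ 0.43042367 -0.04820153  0.24515448] [-1.79993523e+02  5.98064968e-03 -1.02315624e+02] [ 1.98938987e+01 -3.87774765e+00 -2.61651888e+01 -1.73760196e-03
 -6.77038906e+01 -3.22088639e+01]
placed 164 [[0.4673 0.3155 0.0611]
 [0.493  0.3182 0.086 ]
 [0.5165 0.3248 0.0912]]
placed 9 [[0.5062 0.2054 0.0855]
 [0.5084 0.2096 0.0894]
 [0.5107 0.2123 0.0919]]
```

View pics/w6.png

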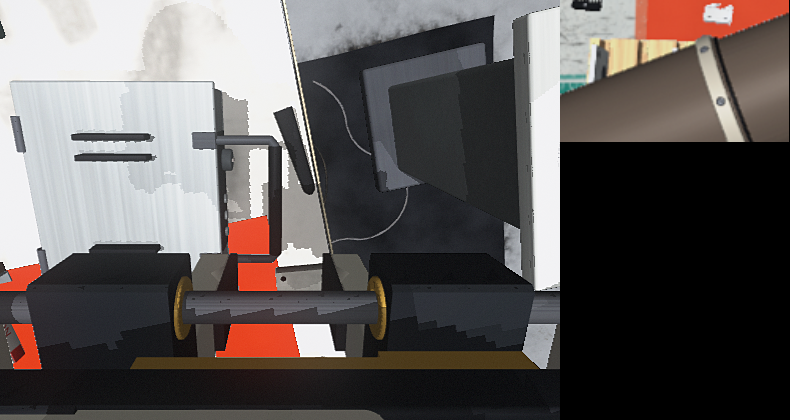

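The bar is at about u=276, v=143–258, outside the lid edge at u=215. Both plates' tops read about 0.09 m, though plate_0 is mostly hidden by the arm.

```bash
python3 - <<'E'
from h import *
import pickle
p,d,i,*_=pickle.load(open('w6.pkl','rb')); P=pts(d,i); z=P[...,2]
m=(z>.08)&(z<.1)&(p.max(-1)<60); m[:130]=0;m[265:]=0;m[:,:262]=0;m[:,290:]=0
v,u=np.nonzero(m); q=np.array([ray(i,a,b,.092)[:2] for a,b in zip(u,v)],np.float32); print(len(u),u.min(),u.max(),v.min(),v.max(),cv2.minAreaRect(q), np.percentile(z[m],[5,50,95]))
l=(abs(z-.09)<.006); l[:70]=0;l[252:]=0;l[:,:5]=0;l[:,225:]=0
l=cv2.morphologyEx(l.astype(np.uint8),cv2.MORPH_OPEN,np.ones((9,9)))
ys=[np.nonzero(l[r])[0].max() for r in (90,110,170,190,210,230)]; print(ys)
for r,c in zip((90,110,170,190,210,230),ys): print(ray(i,c,r,.091)[:2])
rows=[np.nonzero(l[:,c])[0].min() for c in (40,80,120,160,200)]; print(rows)
for c,r in zip((40,80,120,160,200),rows): print('right edge',ray(i,c,r,.091)[:2])
E
```

```text
1397 262 281 136 262 ((0.4385542571544647, -0.047226179391145706), (0.11542174965143204, 0.017228463664650917), 76.41102600097656) [0.08826581 0.09194547 0.09364214]
[np.int64(214), np.int64(215), np.int64(211), np.int64(212), np.int64(219), np.int64(220)]
[ 0.46443747 -0.14977155]
[ 0.46776459 -0.13435642]
[ 0.48431273 -0.08657991]
[ 0.48815604 -0.06922264]
[ 0.48685485 -0.05016613]
[ 0.49086231 -0.03166726]
[np.int64(81), np.int64(81), np.int64(81), np.int64(81), np.int64(81)]
right edge [ 0.60123763 -0.18681607]
right edge [ 0.56936184 -0.17984181]
right edge [ 0.53749086 -0.17286861]
right edge [ 0.50562469 -0.16589646]
right edge [ 0.47376333 -0.15892536]
```

Request:
step_arm([
  [[0.45, 0.15, 0, 0, 3.5], [0, 0, -2, 0, 3.5], [0, 0, -2.5, 0, 3.5], [0, 0, -2.5, 0, 3.5], [0, 0, -2.5, 0, 3.5], [0, 0, -2.5, 0, 3.5], [0, 0, -2, 0, 3.5], [0, 0, -1, 0, 3.5], [0, 0, 0, 0, 3.5]],
])

```text
clock: 20.7
tool_pos: [0.4343, -0.0471, 0.094]
orientation: [179.9, -0.1, -102.2]
force: [0.3, 0.2, -0.2]
opening: 0.0351
gripper_force: 0.0
```

Request:
step_arm([
  [[0, 0, -1, 0, 3.5], [0, 0, -1, 0, 3.5], [0, 0, -0.6, 0, 3.5], [0, 0, 0, 0, 3.5], [0, 0, 0, 0, 3.5]],
])

```text
clock: 21.2
tool_pos: [0.4348, -0.0472, 0.0691]
orientation: [180.0, -0.0, -102.3]
force: [0.1, 0.5, 0.1]
opening: 0.0348
gripper_force: 0.0
```

Clear so far, so I'll close on the bar.

Request:
step_arm([
  [[0, 0, 0, 0, 2.5], [0, 0, 0, 0, 1.8], [0, 0, 0, 0, 1.2], [0, 0, 0, 0, 0.6], [0, 0, 0, 0, 0.6], [0, 0, 0, 0, 0.6], [0, 0, 0, 0, 0.6], [0, 0, 0, 0, 0.6]],
])

```text
clock: 22.0
tool_pos: [0.4353, -0.0472, 0.0693]
orientation: [-179.9, 0.0, -102.2]
force: [3.2, -2.4, 0.4]
opening: 0.0108
gripper_force: 30.0
```

```bash
python3 - <<'E'
from h import *
o=ctrl.get_obs(); print(o['clock'],o['tool_pos'],o['force'],o['opening'],o['gripper_force'])
g=lambda a:np.array([.218*(np.cos(a)-1)*-1*np.cos(np.radians(-12.3)),.218*(1-np.cos(a))*np.sin(np.radians(-12.3)),.218*np.sin(a)])*100
A=np.radians(np.linspace(0,60,19)); print(np.diff([g(a) for a in A],axis=0).round(2).tolist()); print(g(A[-1]))
E
```

```text
22.0 [ 0.43528302 -0.04718444  0.06928197] [ 3.20587192 -2.42152474  0.40117233] 0.010758768865527254 30.002967417240143
[[0.04, -0.01, 1.27], [0.11, -0.02, 1.26], [0.18, -0.04, 1.25], [0.25, -0.05, 1.24], [0.32, -0.07, 1.22], [0.39, -0.08, 1.2], [0.46, -0.1, 1.18], [0.52, -0.11, 1.15], [0.59, -0.13, 1.12], [0.65, -0.14, 1.08], [0.71, -0.15, 1.04], [0.77, -0.17, 0.99], [0.82, -0.18, 0.95], [0.88, -0.19, 0.9], [0.93, -0.2, 0.84], [0.97, -0.21, 0.79], [1.01, -0.22, 0.73], [1.05, -0.23, 0.67]]
[10.64979676 -2.32203121 18.8793538 ]
```

Request:
step_arm([
  [[0.04, 0, 1.27, 0, 0.6], [0.11, -0.03, 1.26, 0, 0.6], [0.18, -0.04, 1.25, 0, 0.6], [0.25, -0.05, 1.24, 0, 0.6], [0, 0, 0, 0, 0.6], [0, 0, 0, 0, 0.6]],
])

```text
clock: 22.6
tool_pos: [0.4413, -0.0485, 0.1196]
orientation: [-179.9, 0.0, -102.3]
force: [5.7, -3.8, -4.2]
opening: 0.0111
gripper_force: 30.0
```

```bash
python3 - <<'E'
from h import *
o=ctrl.get_obs(); print(o['clock'],o['tool_pos'],o['force'],o['moment'],o['opening'],o['gripper_force'])
p,d,i=snap('wrist','w7.png')
p,d,i=snap('top','t7.png')
p,d,i=snap('scene','s7.png')
E
```

```text
22.6 [ 0.44125025 -0.0484842   0.11961433] [ 5.70871771 -3.79241756 -4.16137896] [-1.33254768 -1.85181251 -0.00732051] 0.011059953020039934 29.997493028640747
```

View pics/w7.png

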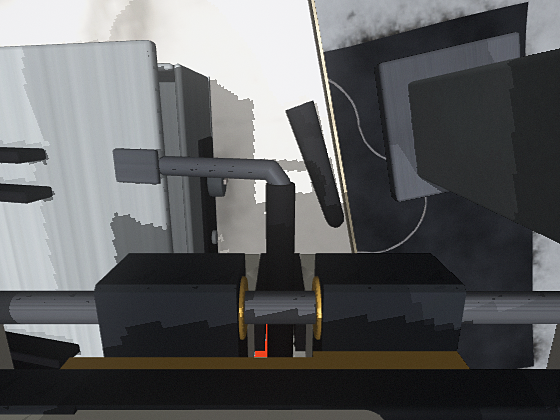

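The lid is rising with the bar between the fingers (u≈280). I'll continue the arc.

Request:
step_arm([
  [[0.4, -0.08, 1.22, 0, 0.6], [0.43, -0.1, 1.2, 0, 0.6], [0.46, -0.1, 1.18, 0, 0.6], [0.52, -0.11, 1.15, 0, 0.6], [0.59, -0.13, 1.12, 0, 0.6], [0.65, -0.14, 1.08, 0, 0.6], [0.71, -0.15, 1.04, 0, 0.6], [0, 0, 0, 0, 0.6]],
])

```text
clock: 23.55
tool_pos: [0.4771, -0.0566, 0.2002]
orientation: [179.8, -0.0, -102.3]
force: [-10.0, 4.9, 4.8]
opening: 0.0114
gripper_force: 30.0
```

Request:
step_arm([
  [[0.77, -0.17, 0.99, 0, 0.6], [0.82, -0.18, 0.95, 0, 0.6], [0.88, -0.19, 0.9, 0, 0.6], [0.93, -0.2, 0.84, 0, 0.6], [0.97, -0.21, 0.79, 0, 0.6], [1.01, -0.22, 0.73, 0, 0.6], [1.05, -0.23, 0.67, 0, 0.6], [0, 0, 0, 0, 0.6], [0, 0, 0, 0, 0.6]],
])

```text
clock: 24.45
tool_pos: [0.5421, -0.0709, 0.2595]
orientation: [180.0, -0.0, -102.3]
force: [-7.0, 0.9, 10.6]
opening: 0.0112
gripper_force: 30.0
```

```bash
python3 - <<'E'
from h import *
o=ctrl.get_obs(); print(o['clock'],o['tool_pos'],o['orientation'],o['force'],o['opening'],o['gripper_force'])
H=np.array([.6465,-.0945,.088]); ux=np.array([np.cos(np.radians(-12.3)),np.sin(np.radians(-12.3)),0])
for n in ('wrist','top','scene'):
    p,d,i=snap(n); P=pts(d,i); W=P-H; s=W@ux; y=W@np.array([-ux[1],ux[0],0]); z=W[...,2]
    m=(d>0)&(abs(y)<.1)&(s<-.01)&(s>-.11)&(z>.02)&(z<.17)
    r=np.degrees(np.arctan2(z,-s))[m]; rr=np.hypot(s,z)[m]; k=(abs(r-60)<12)&(rr<.168)&(rr>.04)
    print(n,k.sum())
    if k.sum()>50:
        a,b=-s[m][k],z[m][k]; 
        import numpy.linalg as L
        for _ in range(4):
            q=np.c_[a,b]; c=np.median(q,0); w=L.svd(q-q.mean(0),full_matrices=False)[2][0]
            e=(q-q.mean(0))@np.array([-w[1],w[0]]); g=abs(e)<max(.003,2*np.median(abs(e))); a,b=a[g],b[g]
        print('slope',np.degrees(np.arctan(w[1]/w[0])),'n',len(a),np.median(abs(e)),'top-offset at',q.mean(0))
E
```

```text
24.45 [ 0.5421474  -0.07092964  0.25951396] [ 1.79978460e+02 -3.56675353e-02 -1.02254843e+02] [-7.0441599   0.91310637 10.57140697] 0.011151517252482578 29.995655715465546
wrist 12542
slope 59.71679079306971 n 11064 0.00025277702822780934 top-offset at [0.05597883 0.10677397]
top 329
slope 59.38390976995213 n 290 0.000573020602893107 top-offset at [0.06630817 0.11979736]
scene 1359
slope 60.13095144902984 n 1300 0.0008296350470418099 top-offset at [0.05439503 0.09158368]
```

Request:
step_arm([
  [[0, 0, 0, 0, 0.6], [0, 0, 0, 0, 0.6], [0, 0, 0, 0, 0.6], [0, 0, 0, 0, 0.6], [0, 0, 0, 0, 0.6]],
])

```text
clock: 25.1
tool_pos: [0.5419, -0.0709, 0.2594]
orientation: [180.0, -0.0, -102.2]
force: [-6.9, 2.0, 8.3]
opening: 0.0109
gripper_force: 30.0
```

```bash
python3 - <<'E'
from h import *
o=ctrl.get_obs(); print(o['clock'],o['tool_pos'],o['force'],o['opening'],o['gripper_force'])
for n in ('top','scene'):
  p,d,i=snap(n); P=pts(d,i)
  for x,y in ((.4854,.3223),(.4795,.2125)):
    m=(P[...,2]>.05)&(P[...,2]<.12)&(abs(P[...,1]-y)<.025)&(abs(P[...,0]-x)<.06); Q=P[m]
    print(n,'plate',len(Q),np.percentile(Q,[2,50,98],axis=0).round(4).tolist() if len(Q) else '')
E
```

```text
25.1 [ 0.54189427 -0.07086441  0.25936695] [-6.91302111  1.97433456  8.34820754] 0.010912632160374964 29.99517470598221
top plate 271 [[0.4488, 0.3156, 0.0519], [0.4822, 0.3187, 0.0819], [0.5163, 0.3257, 0.0913]]
top plate 0 
scene plate 482 [[0.4502, 0.3229, 0.0508], [0.4815, 0.3285, 0.0731], [0.5185, 0.3321, 0.0916]]
scene plate 435 [[0.4429, 0.2111, 0.0511], [0.4746, 0.2176, 0.0724], [0.5106, 0.2218, 0.0912]]
```

```bash
python3 -c "
from plant import close_job
print(close_job())"
```

```text
the job is handed in; nothing more can be done
None
```

Both plates stand on the floor of the rack's two outer slots, about midway along, and I handed the job in at about 25 s with the gripper still holding the lid by its bar at about 60° (the cameras read 59.4–60.1°); I didn't check the other bench items again at the end.

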